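# Load a reference cell into its pocket and lock the clamp

## Robot

A 7-joint arm with a two-finger parallel gripper is mounted at the origin on the work surface. World frame = base frame: x ahead of the robot, y to its left, z up, the work surface at z = 0. Lengths are in m, angles in rad, forces in N, time in s.
With the tool pointing down it reaches from about 0.425 to 0.925 m from the base axis. Payload 6.8 kg.
Tool frame: the origin (TCP) lies at the very end of the fingers, on their centre line; the grasp point (between the pads) lies 19 mm behind it (grip_point_offset is the distance from the TCP to the grasp point, in m); z points along the fingers, y is the line along which they close (so a half turn about z gives the same grasp; the last joint's range is limited). The gripper opens to 85 mm and grips with 20 to 120 N. Pads are 22 mm wide; open, the fingers measure 114 mm over their backs; the gripper's body (76 mm by 85 mm) begins 54 mm behind the grasp point. The pads swing forward as they close: fully open they stand 13 mm farther back than shut.
Start: joints at [-1.326, 0.477, 0.022, 1.555, -0.011, 1.109, -0.083], TCP at [0.233, 0.633, 0.231] pointing down, gripper open.
Joint ranges: [-2.96, 2.96], [-0.34, 2.1], [-1.41, 1.46], [0.24, 2.44], [-1.37, 4.51], [0.17, 1.92], [-2.96, 2.96]. Speed limits (rad/s): [2.39, 2.39, 3.14, 3.14, 3.14, 3.14, 3.14].

## Interface

Orientations are given as a unit quaternion [w, x, y, z].
In Python, from station import * gives the robot as it stands.
- The arm moves only by the tool carry_out, never from a script. Its argument "rows" is text: rows parted by semicolons, each of 4 numbers parted by spaces: the shift along the world's x, y, z in mm, then the turn about the world's z in degrees. In form: dx dy dz yaw; .... A call has 1 to 10 rows; each row shifts and turns the commanded pose from where the row before left it; what a row does not reach is not made up. A row lasts 1/8 s, in which the tool goes at most 62.5 mm and 10.7 degrees, less where a joint would pass 70% of its speed; a pose out of reach is approached as far as the arm can. A call is refused whole if a number of a shift passes 62.5 or a number of a turn 10.7, either way. A call with a gripper value outside its range is refused whole. "claw" is the finger opening in mm, from 0 to 85.4, set as the call begins (left out, the last holds). The fingers move at their own pace and stop on an object; "force" is the grip in N (left out, the last holds). Time passes only in rows, so rows that do not move let the fingers close. It gives the time, the measured TCP pose, the force, the opening and the grip force at its end, in the units of the state.
- get_obs(): the state, without advancing time (a new reading comes with each control period).
- read_camera(name): name is "scene" or "top" or "wrist"; returns a dict with "img" (480x640x3 uint8, blue, green, red), "fov_y" (degrees; the focal length in pixels is half the picture's height over the tangent of half this angle, whatever the lens; pixels are square), "cx", "cy" (the principal point, pixels), "distortion" ([k1, k2, p1, p2, k3] as OpenCV has them; the pictures are not rectified), "world_to_cam" (4x4, takes a point from world to camera coordinates). Camera axes: x right, y up, looking along -z (the intrinsics and any distortion apply to the point x, -y, -z); pixel columns grow to the right and rows downward; lengths in m; the calibration is good to about 2 mm. A picture is of the moment at which its call begins. There is no depth.
- hand_in(): hands the job in; it is judged then, once.
Trained networks look in the newest picture that a camera, given by its name, has taken for a name from the list of things; names that differ only in an ending like _2 or _b are one class to them, and where a whole thing is asked for, a point or a joint stands for the part that bears it (a point fixed in the world has none). Each returns a list of dicts, best first, with "confidence" (0 to 1); they miss things now and then, are a little off and sometimes report something else, mostly with a low value. They report only what shows in the picture. A call takes as long as a camera call. They do not tell look-alikes from the thing itself.
- recognise(camera, thing): "centre" ([column, row] in pixels, amid what is visible of it).
- outline_of(camera, thing): "pixels" (480x640 bool, what is visible of it) and "centre" ([column, row] in pixels, amid what is visible of it).
- place_of(camera, thing): "centre" ([column, row] in pixels: a listed point, or the origin of a listed thing).
The state is a dict: "t": time; "q": joint angles; "joint_vel": joint speeds; "joint_torque": joint torques, N m; "eef_pos": TCP position; "tool_rot": TCP orientation; "contact_force": force on the tool from outside, world axes, zero at the start; "torque": the same for the moment, N m; "gripper_width": opening from 0.0 (shut) to 1.0 (fully open); "grasp_force": force on a finger pad.
Only numpy, scipy, OpenCV 4.12 (cv2) and the standard library are available. Lean on these libraries where they do the work, as an engineer would, in place of code of your own. Each camera call takes 0.05 s, during which the arm holds its last target. There are 200 camera calls.

## Task

On the solar-simulator bench, slide the blue reference cell over the white deck of its loading fixture, without lifting it off the deck, until it drops flat into the square pocket at the end of the fence. Only once it lies fully home, swing the red-knobbed clamp lever fully shut over it. Leave the lens cap, the mirror and the screwdriver where they are.

Things in the scene. Friction and masses are not known exactly. Their poses are not given: they have to be found in the camera images.
- fixture: Fixed loading fixture, 160 x 300 mm (its x, y) and 30 mm high: black base, flat white deck on top. Origin on the table; in its frame the deck spans x -105..55, y -155..145 mm, z = 30 mm. On the deck stand a black fence (far, +x edge) and a black stop wall, both 11 mm high; a square pocket is sunk in it before the stop wall.
- pocket (a point): Centre of the pocket floor (fixture frame 0, -70, 20 mm; same axes). Pocket: 73 mm in x (-36.5..36.5), 74 mm in y (-107..-33), 10 mm deep below the deck. Its +x side is in line with the inner face of the fence; the stop wall (13 mm thick) bounds it at y = -107 mm; on its -x and +y sides the edge is level with the deck.
- fence (a point): Middle of the fence's inner face at deck height (fixture frame 36.5, 12.5, 30 mm; same axes). The fence is straight along y, from y = -120 to 145 mm, 18.5 mm thick, 11 mm higher than the deck. A cell pushed against it is in line with the pocket.
- cell: The reference cell, a flat square blue metal block with a dark cell window on top: 70 x 70 x 22 mm, about 220 g, loose on the white deck, +y of the pocket. Origin: centre of its underside; z is up, x and y are along its sides. Any quarter turn of it fits the pocket. Seated, its top stands 12 mm above the deck.
- clamp (a joint): Angle of the clamp lever, rad: 0 is shut, at its stop, the lever lying along the fixture's +y across the pocket; it grows counter-clockwise seen from above as the lever swings aside, towards the fixture's -x (1.57), up to 1.9. It stays where it is left (about 1 N at the knob moves it).
- clamp_pivot (a point): The lever's upright turning axis at deck height (fixture frame 0, -135, 30 mm).
- clamp_knob (a point): Top centre of the red knob, an upright cylinder 18 mm in diameter, 51 to 80 mm above the table, standing on the steel lever 90 mm from the pivot axis. The lever is a flat bar 14 mm wide, 14 to 21 mm above the deck: it passes 2 mm above a seated cell and hits a cell that is not seated.
- lens_cap: Bystander: black lens cap, 54 mm diameter, 14 mm high, on the table. Origin at its underside.
- mirror: Bystander: black round mirror mount with a golden face, 56 mm diameter, 16 mm high, on the table. Origin at its underside.
- screwdriver: Bystander: screwdriver, 160 mm long, lying on the table beyond the fence.
Mind the look-alikes: they are no part of the job. Of the things shaped like the cell, the blue one is meant.

How it is judged:
By the outcome, as a careful person would: the job done as asked, in the order asked, and still so for the second after the job is handed in, with the robot touching nothing.
It also fails if it takes over 61 s, if anything falls off the work surface, if the arm or the gripper's body presses on something with over 40 N, if the wrist force passes 120 N, or if a joint passes its speed limit or range.

## Working session

There is one attempt and no reset: what is moved stays moved. The work goes in short steps, Python scripts to look and compute and a tool call to move; the robot and the scene stay as the last step left them, time stands still between calls to the robot, and variables do not carry over. Pictures are saved under pics/ and viewed, at most 10 in all, crops included, and the job is handed in when it is done.

Besides the shell and the picture viewer there is one more tool, called as a command line: name --argument value ..., lists and objects as JSON in quotes. carry_out: Moves the arm, as the interface text tells. Its arguments: {"type":"object","properties":{"rows":{"type":"string"},"claw":{"type":"number"},"force":{"type":"number"}},"required":["rows"]}

```bash
mkdir -p pics
cat > h.py <<'E'
from station import *
import numpy as np, cv2
def ray(c,px):
    f=240/np.tan(np.radians(c["fov_y"])/2); K=np.array([[f,0,c["cx"]],[0,f,c["cy"]],[0,0,1]])
    u=cv2.undistortPoints(np.array(px,float).reshape(-1,1,2),K,np.array(c["distortion"],float)).reshape(-1,2)
    T=np.array(c["world_to_cam"]); d=np.c_[u[:,0],-u[:,1],-np.ones(len(u))]@T[:3,:3]
    return -T[:3,:3].T@T[:3,3], d
def at(c,px,z):
    o,d=ray(c,px); return o+d*((z-o[2])/d[:,2])[:,None]
def proj(c,P):
    f=240/np.tan(np.radians(c["fov_y"])/2); K=np.array([[f,0,c["cx"]],[0,f,c["cy"]],[0,0,1]])
    T=np.array(c["world_to_cam"]); p=np.atleast_2d(P)@T[:3,:3].T+T[:3,3]; p=p*[1,-1,-1]
    return cv2.projectPoints(p,np.zeros(3),np.zeros(3),K,np.array(c["distortion"],float))[0].reshape(-1,2)
E
python3 - <<'E'
from h import *
np.set_printoptions(precision=4,suppress=True)
Z=dict(pocket=.02,fence=.03,clamp_pivot=.03,clamp_knob=.08,cell=.03,lens_cap=0,mirror=0,screwdriver=0)
for cam in ("top","scene"):
    c=read_camera(cam); cv2.imwrite(f"pics/{cam}0.png",c["img"])
    for n,z in Z.items():
        for r in place_of(cam,n)[:3]: print(cam,n,r["confidence"],np.array(r["centre"]),at(c,r["centre"],z)[0])
print(get_obs()["t"])
E
```

```text
top pocket 0.8 [384.  232.2] [ 0.5738 -0.0774  0.02  ]
top fence 0.87 [346.8 203.5] [ 0.633  -0.0027  0.03  ]
top clamp_pivot 0.95 [413.4 239.1] [ 0.5578 -0.1352  0.03  ]
top clamp_knob 0.85 [418.3 278.3] [ 0.4799 -0.1334  0.08  ]
top cell 0.76 [294.9 130.7] [0.7868 0.1004 0.03  ]
top cell 0.73 [217.5 273.3] [0.497  0.2619 0.03  ]
top cell 0.62 [287.6 330.3] [0.3806 0.1215 0.03  ]
top lens_cap 0.94 [466.8 230.5] [ 0.5752 -0.2527  0.    ]
top mirror 0.62 [253.6 205.4] [0.6378 0.1919 0.    ]
top screwdriver 0.75 [354.8 173.2] [ 0.7011 -0.0221  0.    ]
top screwdriver 0.67 [351.7 226.5] [ 0.5888 -0.0128  0.    ]
scene pocket 0.94 [252.2 242.3] [ 0.5818 -0.0703  0.02  ]
scene fence 0.72 [281.7 268.3] [ 0.6413 -0.003   0.03  ]
scene clamp_pivot 0.71 [215.6 229.2] [ 0.5648 -0.1458  0.03  ]
scene clamp_knob 0.94 [232.5 182.3] [ 0.4823 -0.1215  0.08  ]
scene cell 0.67 [356.9 177. ] [0.3979 0.127  0.03  ]
scene cell 0.6 [329.2 356.5] [0.8063 0.1005 0.03  ]
scene lens_cap 0.95 [164.6 233.8] [ 0.5663 -0.2558  0.    ]
scene lens_cap 0.17 [267.9 304.5] [ 0.7043 -0.0218  0.    ]
scene mirror 0.67 [382. 284.] [0.6386 0.1897 0.    ]
scene mirror 0.48 [285.4 257.8] [ 0.5985 -0.0027 -0.    ]
scene screwdriver 0.64 [269.2 303.1] [ 0.7011 -0.0198  0.    ]
0.9
```

View pics/top0.png

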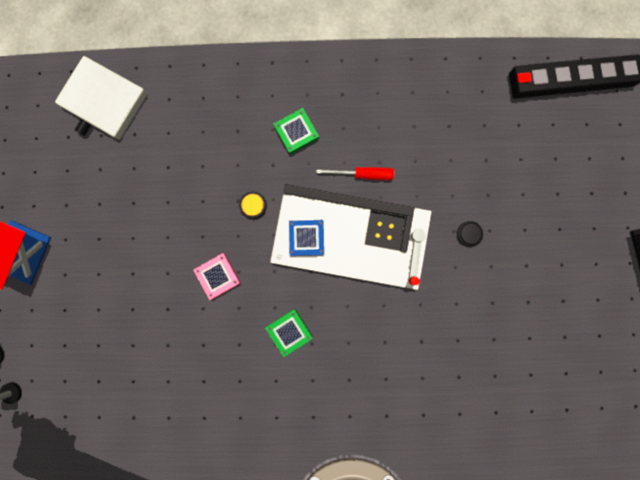

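View pics/scene0.png

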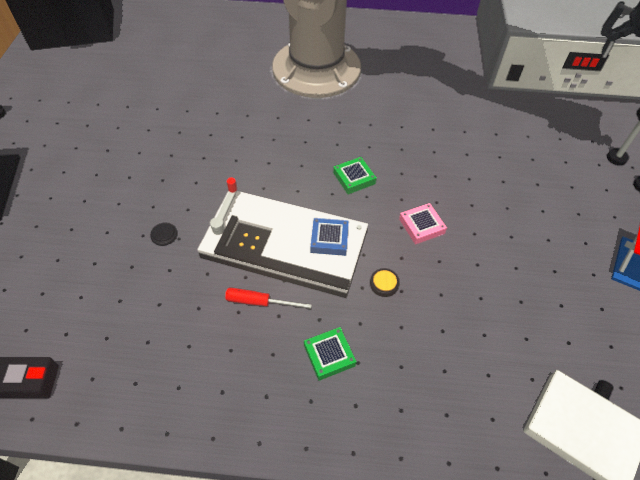

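The top view shows the fixture with its fence along the upper side, (285,190) to (413,212). The blue cell is at (306,238), the pocket at (386,232) and the open lever's red knob at (414,281). Green and pink decoys sit around the fixture. Next I fit the fixture and cell poses from colour masks.

```bash
cat >> h.py <<'E'
from scipy.optimize import least_squares
def hullmask(c,P):
    m=np.zeros((480,640),np.uint8); cv2.fillConvexPoly(m,cv2.convexHull(np.round(proj(c,P)*16).astype(np.int32)),1,shift=4); return m
def blue(c,xy,r=.09):
    # fit pose of blue block underside centre given guess
    img=c["img"].astype(int); B,G,R=img[...,0],img[...,1],img[...,2]
    m=((B>R+40)&(B>G+25)).astype(np.uint8)
    p=proj(c,[*xy,.045])[0]; k=np.zeros_like(m); cv2.circle(k,tuple(int(v) for v in p),int(np.linalg.norm(proj(c,[xy[0]+r,xy[1],.045])[0]-p)),1,-1)
    m&=k; n,l,s,_=cv2.connectedComponentsWithStats(m)
    return (l==1+np.argmax(s[1:,4])).astype(np.uint8) if n>1 else m
def quad(m):
    h=cv2.convexHull(cv2.findContours(m,cv2.RETR_EXTERNAL,cv2.CHAIN_APPROX_NONE)[0][0])
    return cv2.approxPolyN(h,4).reshape(-1,2).astype(float)
E
python3 - <<'E'
from h import *
np.set_printoptions(precision=4,suppress=True)
print(get_obs()["tool_rot"],get_obs()["eef_pos"])
for cam in("top","scene"):
    c=read_camera(cam)
    m=blue(c,(.56,.085)); 
    full=np.array([[x,y,z] for x in(-.035,.035) for y in(-.035,.035) for z in(.03,.052)])
    best=min(((lambda H:(H^cv2.morphologyEx(m,cv2.MORPH_CLOSE,np.ones((15,15)))).sum())(hullmask(c,full@np.array([[np.cos(a),np.sin(a),0],[-np.sin(a),np.cos(a),0],[0,0,1]])+[x,y,0])),x,y,np.degrees(a)) for x in np.arange(.53,.60,.002) for y in np.arange(.05,.12,.002) for a in np.radians(np.arange(-16,12,2)))
    print(cam,"cell",m.sum(),best)
    img=c["img"].astype(int); p=proj(c,[.58,0,.03])[0]
    w=((img.min(2)>150)&(img.max(2)-img.min(2)<40)).astype(np.uint8)
    w[:, :]&=(np.hypot(*(np.indices(w.shape)[::-1]-p[:,None,None]))<130)
    n,l,s,_=cv2.connectedComponentsWithStats(w); w=(l==1+np.argmax(s[1:,4])).astype(np.uint8)
    h=cv2.convexHull(cv2.findContours(w,0,1)[0][0]); q=cv2.approxPolyDP(h,3,True).reshape(-1,2)
    for a,b in zip(q,at(c,q,.03)): print(a,b)
E
```

```text
[-0.      0.1755  0.9845  0.    ] [0.2332 0.6334 0.2313]
top cell 638 (np.uint64(646), np.float64(0.5660000000000001), np.float64(0.08000000000000003), np.float64(2.0))
[283 195] [0.6535 0.1266 0.03  ]
[429 210] [ 0.6162 -0.1689  0.03  ]
[420 276] [ 0.4834 -0.146   0.03  ]
[400 286] [ 0.4643 -0.1053  0.03  ]
[271 262] [0.5177 0.1528 0.03  ]
scene cell 677 (np.uint64(604), np.float64(0.5640000000000001), np.float64(0.08000000000000003), np.float64(2.0))
[237 194] [ 0.4713 -0.1201  0.03  ]
[243 192] [ 0.4646 -0.1086  0.03  ]
[367 223] [0.5183 0.1534 0.03  ]
[350 279] [0.6513 0.1269 0.03  ]
[261 255] [ 0.6158 -0.0466  0.03  ]
[225 225] [ 0.5527 -0.1293  0.03  ]
```

carry_out --rows "26 -53 6 -8.1;26 -53 6 -8.1;26 -53 6 -8.1;26 -53 6 -8.1;26 -53 6 -8.1;26 -53 6 -8.1;26 -53 6 -8.1;26 -53 6 -8.1;26 -53 6 -8.1;26 -53 6 -8.1" --claw 0

```text
t: 2.25
eef_pos: [0.4938, 0.1017, 0.2919]
tool_rot: [-0.0, 0.774, 0.633, 0.001]
contact_force: [1.0, 0.6, -0.6]
gripper_width: -0.002
grasp_force: 0.0
```

Run:
```python
from h import *
np.set_printoptions(precision=4,suppress=True)
c=read_camera("wrist"); cv2.imwrite("pics/w0.png",c["img"])
print(get_obs()["eef_pos"],get_obs()["tool_rot"],get_obs()["q"])
for n,z in dict(pocket=.02,fence=.03,clamp_pivot=.03,clamp_knob=.08,cell=.03).items():
    for r in place_of("wrist",n)[:3]: print(n,r["confidence"],np.array(r["centre"]),at(c,r["centre"],z)[0])
```

```text
[0.4971 0.0931 0.2932] [0.0023 0.7791 0.6268 0.0011] [-0.7985  0.135   0.5468  1.9074 -0.0742  1.1159 -0.4392]
pocket 0.59 [420.2 326.7] [ 0.58   -0.0735  0.02  ]
pocket 0.26 [441.4  66.7] [0.6345 0.1931 0.02  ]
fence 0.83 [461.6 263.8] [ 0.6298 -0.003   0.03  ]
fence 0.41 [420.6 328.4] [ 0.5785 -0.0696  0.03  ]
cell 0.95 [281.   20.3] [0.4964 0.2592 0.03  ]
cell 0.92 [200.9 192.9] [0.3853 0.1228 0.03  ]
cell 0.85 [590.6 138. ] [0.7725 0.1022 0.03  ]
```

View pics/w0.png

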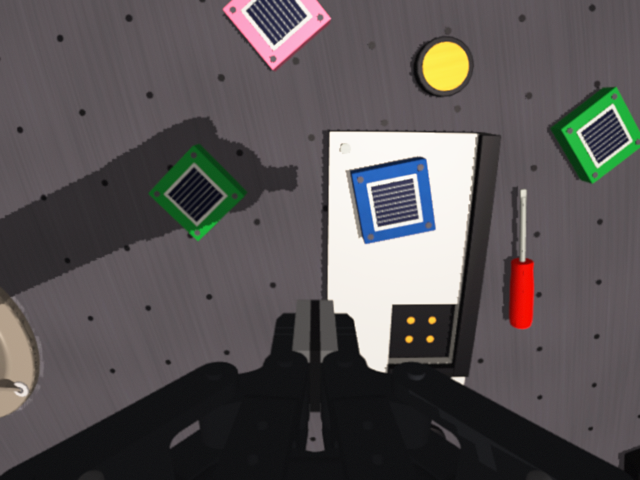

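Run:
```python
from h import *
np.set_printoptions(precision=4,suppress=True)
c=read_camera("wrist")
pts={"nearleft(-105,145)":[329.5,131.5],"near edge":[327.5,298],"fence foot far":[477,134],"pocket -x+y corner(-36.5,-33)":[391,304]}
q=[v for v in pts.values()]
for n,p in zip(pts,at(c,q,.03)): print(n,p)
m=blue(c,(.57,.08)); m=cv2.morphologyEx(m,cv2.MORPH_CLOSE,np.ones((25,25)))
full=np.array([[x,y,z] for x in(-.035,.035) for y in(-.035,.035) for z in(.03,.052)])
R=lambda a:np.array([[np.cos(a),np.sin(a),0],[-np.sin(a),np.cos(a),0],[0,0,1]])
b=min(((hullmask(c,full@R(np.radians(a))+[x,y,0])^m).sum(),x,y,a) for x in np.arange(.54,.60,.002) for y in np.arange(.06,.11,.002) for a in range(-12,16,1))
print("cell",m.sum(),b)
g=c["img"].min(2); w=(g>140).astype(np.uint8)
pi=np.radians(-11.5)
# near-edge line in world
E_=[]
for r in range(150,290,10): 
    col=np.argmax(w[r,300:400])+300; E_.append([col-.5,r])
P=at(c,E_,.03); a=np.polyfit(P[:,1],P[:,0],1); print("yaw",-np.degrees(np.arctan(a[0])))
E_=[]
for r in range(150,290,10):
    row=w[r]; col=330+np.max(np.where(row[330:500])[0]); E_.append([col+.5,r])
P=at(c,E_,.03); a=np.polyfit(P[:,1],P[:,0],1); print("fence yaw",-np.degrees(np.arctan(a[0])),"x at y=0",a[1])
```

```text
nearleft(-105,145) [0.518 0.158 0.03 ]
near edge [ 0.4849 -0.0097  0.03  ]
fence foot far [0.6557 0.1302 0.03  ]
pocket -x+y corner(-36.5,-33) [ 0.55   -0.0298  0.03  ]
cell 3345 (np.uint64(2642), np.float64(0.5660000000000001), np.float64(0.08000000000000002), 1)
yaw -11.63861709755761
fence yaw -11.493498906281276 x at y=0 0.631416184811161
```

The wrist picture shows the blue cell at (393,200), turned about 12° against the fixture. The pocket is at (421,332), and the fence is at right along column ~470. I lower the closed fingers beside the cell on its −x side.

carry_out --rows "0 0 -40 0;0 0 -40 0;0 0 -40 0;0 0 -40 0;0 0 -30 0;0 0 -10 0;0 0 0 0;0 0 0 0"

```text
t: 3.6
eef_pos: [0.4941, 0.104, 0.0925]
tool_rot: [0.0, 0.773, 0.635, 0.001]
contact_force: [0.0, -0.5, 0.3]
gripper_width: -0.0
grasp_force: 0.0
```

```bash
cat >> h.py <<'E'
PSI=np.radians(-11.5); UX=np.array([np.cos(PSI),np.sin(PSI)]); UY=np.array([-np.sin(PSI),np.cos(PSI)]); O=.582*UX+.1125*UY
def fx(p): p=np.array(p[:2])-O; return np.round(1000*np.array([p@UX,p@UY]),1)
E
python3 - <<'E'
from h import *
o=get_obs(); print(o["t"],fx(o["eef_pos"]),o["eef_pos"],o["tool_rot"],o["contact_force"])
E
```

```text
3.6 [-118.6   87.9] [0.4940966  0.10400877 0.09245534] [2.32473491e-04 7.72650781e-01 6.34830355e-01 1.06625681e-03] [ 0.0287043  -0.48420239  0.27628473]
```

carry_out --rows "9 -12 0 0;0 0 -30 0;0 0 -20 0;0 0 -6 0;0 0 0 0;0 0 0 0"

```text
t: 4.35
eef_pos: [0.5031, 0.0914, 0.0362]
tool_rot: [0.0, 0.773, 0.635, 0.001]
contact_force: [-0.1, 0.5, 0.1]
gripper_width: 0.002
grasp_force: 0.0
```

Run:
```python
from h import *
o=get_obs(); print(o["t"],fx(o["eef_pos"]),o["eef_pos"],o["contact_force"])
c=read_camera("wrist"); cv2.imwrite("pics/w1.png",c["img"])
```

```text
4.35 [-107.3   77.3] [0.50305636 0.09138894 0.03618803] [-0.12220509  0.49021906  0.0692894 ]
```

View pics/w1.png

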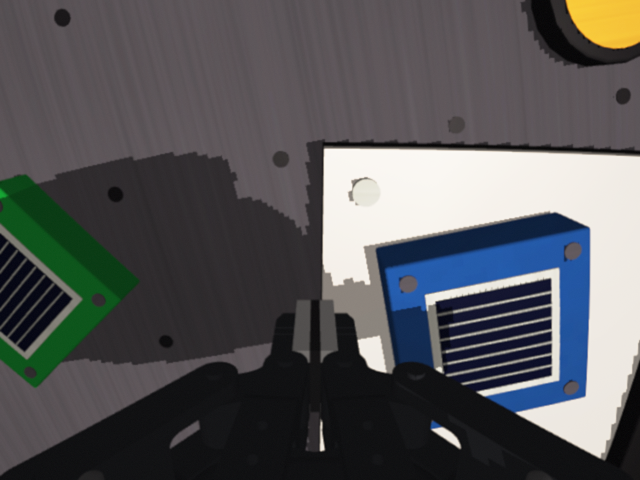

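The closed fingers stand clear beside the cell, with the cell's near face at about (390,330). I push it toward the fence.

carry_out --rows "7.8 -1.6 0 0;7.8 -1.6 0 0;7.8 -1.6 0 0;7.8 -1.6 0 0;7.8 -1.6 0 0;5.9 -1.2 0 0;4.9 -1 0 0;2.9 -0.6 0 0;0 0 0 0"

```text
t: 5.52
eef_pos: [0.5554, 0.0805, 0.0353]
tool_rot: [0.0, 0.773, 0.635, 0.0]
contact_force: [-0.9, 0.2, 0.7]
gripper_width: -0.003
grasp_force: 0.1
```

Run:
```python
from h import *
o=get_obs(); print(o["t"],fx(o["eef_pos"]),o["eef_pos"],o["contact_force"])
```

```text
5.525 [-53.8  77.1] [0.55541368 0.08049355 0.0353455 ] [-0.89039385  0.18793867  0.66823484]
```

Keep creeping until the fence pushes back.

carry_out --rows "2 -0.4 0 0;2 -0.4 0 0;2 -0.4 0 0;1 -0.2 0 0;0 0 0 0"

```text
t: 6.15
eef_pos: [0.5606, 0.0797, 0.0351]
tool_rot: [-0.001, 0.773, 0.635, -0.001]
contact_force: [-5.9, 1.9, 4.1]
gripper_width: 0.004
grasp_force: 2.9
```

Run:
```python
from h import *
o=get_obs(); print(o["t"],fx(o["eef_pos"]),o["eef_pos"],o["contact_force"])
c=read_camera("wrist"); cv2.imwrite("pics/w2.png",c["img"])
```

```text
6.15 [-48.5  77.4] [0.56064557 0.0797007  0.03509846] [-5.94288579  1.8643973   4.12559479]
```

View pics/w2.png

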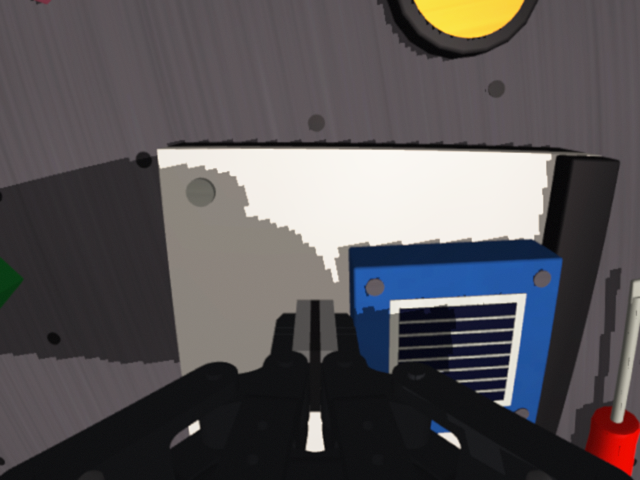

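Finger, cell and fence are now in line. One more small squeeze, then back off, raise and go round to the +y side of the cell.

carry_out --rows "1 -0.2 0 0;1 -0.2 0 0;0 0 0 0;0 0 0 0"

```text
t: 6.7
eef_pos: [0.5613, 0.08, 0.0348]
tool_rot: [-0.002, 0.772, 0.635, -0.002]
contact_force: [-8.3, 4.1, 5.4]
gripper_width: -0.001
grasp_force: 4.5
```

Run:
```python
from h import *
o=get_obs(); print(o["t"],fx(o["eef_pos"]),o["eef_pos"],o["contact_force"])
```

```text
6.7 [-47.9  77.8] [0.56126886 0.07996365 0.03484122] [-8.28107728  4.0770414   5.35799937]
```

carry_out --rows "-12 2.4 0 0;0 0 30 0;0 0 40 0;22.3 15.9 0 0;22.3 15.9 0 0;22.3 15.9 0 0;0 0 0 0;0 0 0 0" --claw 24

```text
t: 7.7
eef_pos: [0.6186, 0.128, 0.1051]
tool_rot: [0.0, 0.773, 0.634, -0.0]
contact_force: [-0.7, -1.3, 0.2]
gripper_width: 0.28
grasp_force: 0.0
```

Run:
```python
from h import *
o=get_obs(); print(o["t"],fx(o["eef_pos"]),o["eef_pos"],o["contact_force"],o["tool_rot"],o["gripper_width"])
c=read_camera("wrist"); cv2.imwrite("pics/w3.png",c["img"])
```

```text
7.7 [ -1.4 136.3] [0.61855336 0.12804067 0.10514184] [-0.70713937 -1.3030191   0.16530606] [ 3.14128516e-04  7.73043272e-01  6.34353174e-01 -2.28365909e-04] 0.2801875840359435
```

View pics/w3.png

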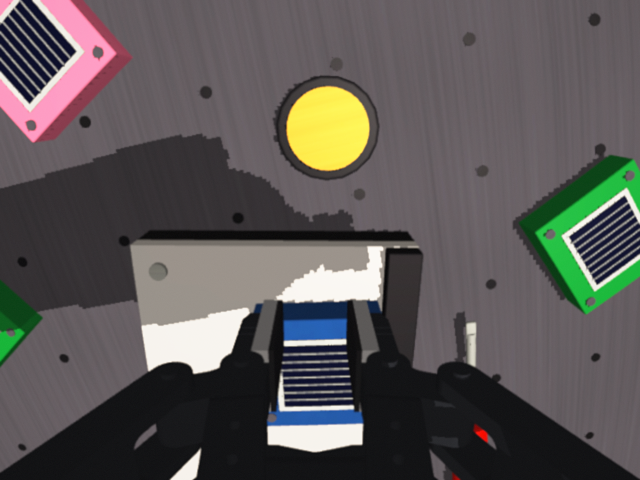

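The cell shows behind the fingers with its +y edge at row ~304, lying along the fence. I check the exact edge position before lowering.

Run:
```python
from h import *
c=read_camera("wrist")
for p in at(c,[[258,304],[285,303],[345,303],[380,303]],.03): print(fx(p))
for p in at(c,[[285,303],[345,303]],.052): print("z52",fx(p))
for p in at(c,[[258,304+33],[285,340],[345,340]],.052): print("top edge?",fx(p))
for y in (113,): print(proj(c,[[*(O+UX*.0015+UY*y/1000),.03],[*(O+UX*.0015+UY*y/1000),.052],[*(O+UX*0+UY*.125),.03]]))
```

```text
[-33.3 107.4]
[-17.8 108.2]
[ 16.5 108.3]
[ 36.6 108.3]
z52 [-16.2 119.1]
z52 [ 14.6 119.2]
top edge? [-30.9  98.9]
top edge? [-16.6  97.2]
top edge? [15.3 97.3]
[[318.90078653 295.4420207 ]
 [319.36334725 313.68122525]
 [316.37225839 275.89549363]]
```

carry_out --rows "0 0 -30 0;0 0 -30 0;0 0 -9 0;0 0 0 0;-1.6 -7.8 0 0;-1.6 -7.8 0 0;-1.6 -7.8 0 0;0 0 0 0"

```text
t: 8.8
eef_pos: [0.6141, 0.1044, 0.0368]
tool_rot: [0.0, 0.773, 0.634, 0.0]
contact_force: [0.6, -0.6, -0.2]
gripper_width: 0.284
grasp_force: 0.0
```

Run:
```python
from h import *
o=get_obs(); print(o["t"],fx(o["eef_pos"]),o["eef_pos"],o["contact_force"],o["gripper_width"])
```

```text
8.8 [ -1.  112.3] [0.61413457 0.10443347 0.03678627] [ 0.568995   -0.56815579 -0.20417491] 0.2838114525382719
```

carry_out --rows "-1.5 -7.9 0 0;-1.5 -7.9 0 0;-1.5 -7.9 0 0;-1.5 -7.9 0 0;-1.5 -7.9 0 0;-1.5 -7.9 0 0;-1.5 -7.9 0 0;0 0 0 0"

```text
t: 9.8
eef_pos: [0.603, 0.0485, 0.0362]
tool_rot: [0.0, 0.773, 0.634, -0.001]
contact_force: [0.7, 0.8, -0.0]
gripper_width: 0.279
grasp_force: 0.0
```

Run:
```python
from h import *
o=get_obs(); print(o["t"],fx(o["eef_pos"]),o["eef_pos"],o["contact_force"],o["tool_rot"])
c=read_camera("top"); v=read_camera("scene"); 
cv2.imwrite("pics/t4.png",np.hstack([cv2.resize(c["img"][150:320,230:470],None,fx=1.6,fy=1.6),cv2.resize(v["img"][150:320,160:400],None,fx=1.6,fy=1.6)]))
```

```text
9.8 [-0.7 55.3] [0.60304854 0.0485452  0.03615617] [ 0.69229884  0.81619744 -0.01729461] [ 2.24155957e-04  7.73336331e-01  6.33995651e-01 -6.19566805e-04]
```

View pics/t4.png

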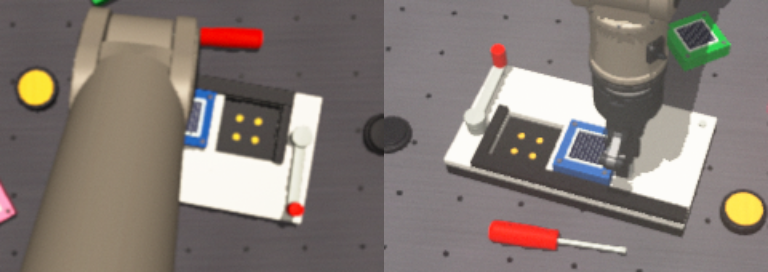

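The cell is being pushed along the fence, with its leading edge about at the pocket edge, (210,115) left and (560,150) right. I keep pushing.

carry_out --rows "-1.5 -7.9 0 0;-1.5 -7.9 0 0;-1.5 -7.9 0 0;-1.5 -7.9 0 0;-1.5 -7.9 0 0;-1.5 -7.9 0 0;-1.5 -7.9 0 0;0 0 0 0"

```text
t: 10.9
eef_pos: [0.5928, -0.0065, 0.0364]
tool_rot: [0.0, 0.773, 0.634, -0.0]
contact_force: [-0.3, -0.9, 0.9]
gripper_width: 0.281
grasp_force: 0.0
```

Run:
```python
from h import *
o=get_obs(); print(o["t"],fx(o["eef_pos"]),o["eef_pos"],o["contact_force"],o["tool_rot"])
```

```text
10.9 [ 0.2 -0.7] [ 0.5928266  -0.00649272  0.03640276] [-0.31826625 -0.87640375  0.93220621] [ 3.12173511e-04  7.73278003e-01  6.34067005e-01 -2.56461485e-04]
```

carry_out --rows "-0.8 -3.9 0 0;-0.8 -3.9 0 0;-0.8 -3.9 0 0;-0.8 -3.9 0 0;-0.8 -3.9 0 0;0 0 0 0"

```text
t: 11.65
eef_pos: [0.5889, -0.0253, 0.0363]
tool_rot: [0.0, 0.773, 0.634, -0.0]
contact_force: [0.1, 0.2, -0.6]
gripper_width: 0.281
grasp_force: 0.0
```

Run:
```python
from h import *
o=get_obs(); print(o["t"],fx(o["eef_pos"]),o["eef_pos"],o["contact_force"],o["tool_rot"])
c=read_camera("top"); v=read_camera("scene"); 
cv2.imwrite("pics/t5.png",np.hstack([cv2.resize(c["img"][190:290,330:450],None,fx=3.2,fy=3.2),cv2.resize(v["img"][180:280,190:310],None,fx=3.2,fy=3.2)]))
```

```text
11.65 [  0.1 -19.9] [ 0.58891386 -0.02526951  0.03634247] [ 0.10074891  0.20297935 -0.62974853] [ 1.49796943e-04  7.73055945e-01  6.34337817e-01 -1.29445364e-04]
```

View pics/t5.png

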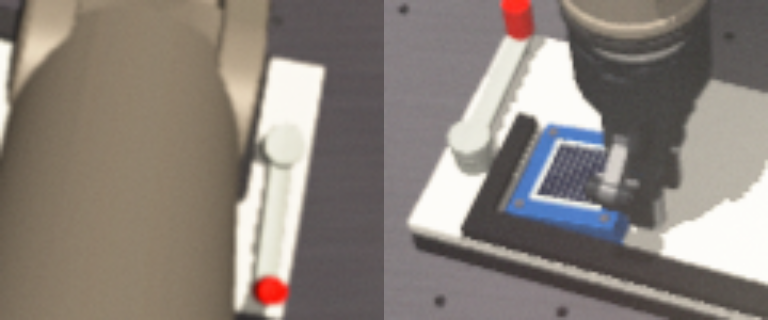

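The right-hand view shows the cell, around (570,180), nearly level with the fence top, so it is at or in the pocket. I push gently on to the stop.

carry_out --rows "-0.4 -2 0 0;-0.4 -2 0 0;0 0 0 0;0 0 0 0"

```text
t: 12.25
eef_pos: [0.5882, -0.0287, 0.0363]
tool_rot: [0.0, 0.773, 0.635, -0.0]
contact_force: [0.2, 0.1, 0.6]
gripper_width: 0.281
grasp_force: 0.0
```

Run:
```python
from h import *
o=get_obs(); print(o["t"],fx(o["eef_pos"]),o["eef_pos"],o["contact_force"],o["tool_rot"])
```

```text
12.25 [  0.1 -23.4] [ 0.58823388 -0.02870897  0.03634055] [0.21113696 0.12091011 0.63803118] [ 7.63367123e-05  7.72836957e-01  6.34604626e-01 -3.11697414e-05]
```

carry_out --rows "1.6 7.8 0 0;0 0 50 0;0 0 50 0;0 0 60 0;-29 -29 0 0;-29 -29 0 0;-29 -29 0 0;-28 -28 0 0;0 0 0 0;0 0 0 0"

```text
t: 13.5
eef_pos: [0.4755, -0.135, 0.1965]
tool_rot: [0.0, 0.773, 0.635, 0.0]
contact_force: [-0.0, -0.2, 0.6]
gripper_width: 0.28
grasp_force: 0.0
```

Run:
```python
from h import *
o=get_obs(); print(o["t"],fx(o["eef_pos"]),o["eef_pos"],o["q"])
c=read_camera("wrist"); cv2.imwrite("pics/w6.png",c["img"])
for n,z in dict(clamp_pivot=.03,clamp_knob=.08,cell=.02).items():
  for cam in("wrist","top","scene"):
    k=read_camera(cam)
    for r in place_of(cam,n)[:3]: print(cam,n,r["confidence"],np.array(r["centre"]),fx(at(k,r["centre"],z)[0]))
```

```text
13.5 [ -89.1 -150. ] [ 0.47553296 -0.13497602  0.19654594] [-0.32728958  0.23851568  0.56015495  2.04530842 -0.16185354  0.89874137
  0.12617212]
wrist clamp_pivot 0.65 [429.2 199.7] [  -1.8 -136.3]
top clamp_pivot 0.63 [416.5 232.7] [   5.5 -137.8]
scene clamp_pivot 0.88 [219.  230.4] [   1.2 -135.2]
scene clamp_pivot 0.5 [283.7 258. ] [24.1  8.5]
wrist clamp_knob 0.98 [315.6 220.4] [ -88.3 -140.4]
top clamp_knob 0.84 [413.6 279.8] [ -89.5 -139.2]
scene clamp_knob 0.67 [231.2 181.8] [ -85.6 -138.4]
wrist cell 0.56 [442.   96.5] [  3.7 -62.7]
top cell 0.91 [287.3 335.6] [-245.2   81.8]
top cell 0.81 [218.3 274.6] [-150.   243.4]
top cell 0.76 [383.1 234.4] [ -9.  -72.9]
scene cell 0.74 [423.4 225. ] [-141.6  251.1]
scene cell 0.68 [250.2 243.5] [  6.  -68.1]
scene cell 0.68 [355.5 179.2] [-219.1   88.5]
```

View pics/w6.png

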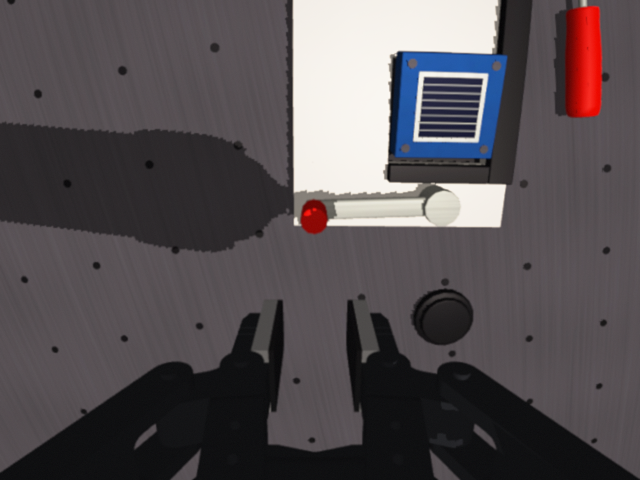

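Run:
```python
from h import *
c=read_camera("wrist")
q=[[399,51],[507,56],[497,160],[393,156]]
for z in (.042,.052):
    P=np.array([fx(p) for p in at(c,q,z)]); print(z,P.tolist(),np.linalg.norm(P-np.roll(P,-1,0),axis=1).round(1))
```

```text
0.042 [[-33.8, -34.7], [40.2, -35.3], [40.9, -105.7], [-34.3, -104.1]] [74.  70.4 75.2 69.4]
0.052 [[-35.6, -35.9], [35.8, -36.5], [36.5, -104.5], [-36.2, -103.0]] [71.4 68.  72.7 67.1]
```

The wrist view shows the cell in the pocket, (399,51)–(497,160), between fence and stop wall. The knob is at (314,216). I verify by touching the top with closed fingertips: seated, contact should come at z ≈ 42 mm.

carry_out --rows "29.7 27.3 0 0;29.7 27.3 0 0;29.7 27.3 0 0;0 0 -45 0;0 0 -45 0;0 0 -45 0;0 0 -10 0;0 0 0 0;0 0 -3 0;0 0 0 0" --claw 0

```text
t: 15.75
eef_pos: [0.5649, -0.054, 0.0505]
tool_rot: [0.0, 0.773, 0.635, 0.001]
contact_force: [-4.2, -0.0, 14.5]
gripper_width: -0.001
grasp_force: 7.0
```

carry_out --rows "0 0 -2 0;0 0 -2 0;0 0 -2 0;0 0 0 0"

```text
t: 16.25
eef_pos: [0.5651, -0.054, 0.0495]
tool_rot: [-0.001, 0.773, 0.634, 0.002]
contact_force: [-23.2, 3.9, 68.6]
gripper_width: 0.002
grasp_force: 34.3
```

Contact came about 8 mm too high, and the sideways force means the surface rises towards the fence, so the cell is tilted. I back off and look closely before mending.

carry_out --rows "0 0 40 0;0 0 60 0;-1 -34 10 0;-1 -34 0 0;-1 -34 0 0;0 0 0 0;0 0 0 0"

```text
t: 17.12
eef_pos: [0.5613, -0.1552, 0.1527]
tool_rot: [-0.0, 0.773, 0.635, 0.0]
contact_force: [0.1, 0.5, 0.3]
gripper_width: 0.001
grasp_force: 0.0
```

Run:
```python
from h import *
o=get_obs(); print(o["t"],fx(o["eef_pos"]),o["eef_pos"])
c=read_camera("wrist"); v=read_camera("scene"); t=read_camera("top")
w=c["img"]; p=proj(c,[*(O-UY*.07),.04])[0].astype(int); print(p)
x0=max(0,min(640-300,p[0]-150)); y0=max(0,min(480-300,p[1]-150))
a=cv2.resize(w[y0:y0+300,x0:x0+300],(600,600)); 
b=cv2.resize(v["img"][195:285,195:295][:, :60],(200,300),interpolation=2)
d=cv2.resize(v["img"][205:275,215:290],(200,300),interpolation=2)
e=cv2.resize(t["img"][195:270,350:425],(200,300),interpolation=2)
cv2.imwrite("pics/w7.png",np.hstack([a,np.vstack([d,e])])); cv2.imwrite("pics/w7raw.png",w); print(x0,y0)
for z in(.042,.052): print(fx(at(c,[p],z)[0]))
```

```text
17.125 [  -1.1 -152.7] [ 0.56125886 -0.15517532  0.15267635]
[316 101]
166 0
[ -0.1 -69.8]
[ -0.1 -69.9]
```

View pics/w7.png

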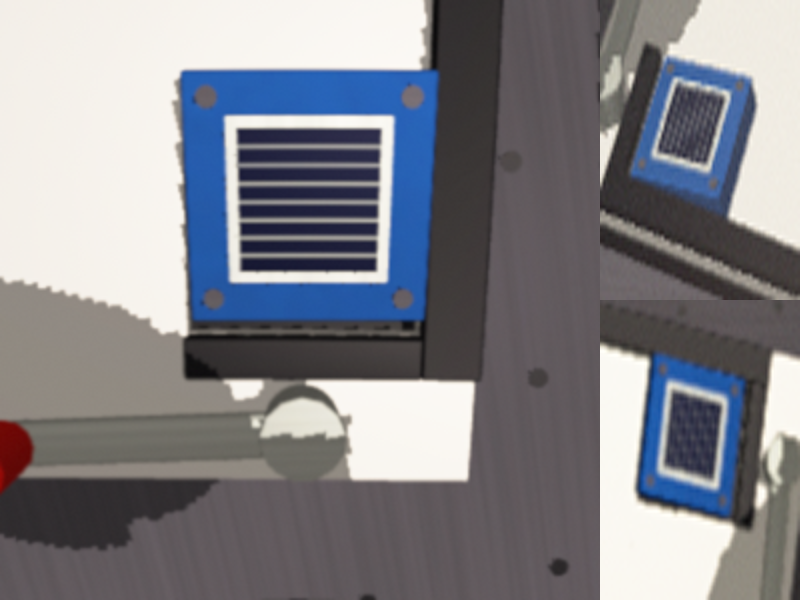

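Run:
```python
from h import *
c=read_camera("wrist"); s=lambda x,y:[166+x/2,y/2]
print(np.round(np.array(c["world_to_cam"])[2,:3],3))
print("trail z52",[fx(p).tolist() for p in at(c,[s(181,71),s(438,70)],.052)])
print("lead z42",[fx(p).tolist() for p in at(c,[s(190,321),s(425,319)],.042)])
print("stop wall top inner z41",[fx(p).tolist() for p in at(c,[s(186,338),s(421,338)],.041)])
print("fence top inner",[fx(p).tolist() for p in at(c,[s(425,330),s(441,30)],.041)])
```

```text
[0.057 0.299 0.953]
trail z52 [[-32.6, -35.0], [36.3, -34.1]]
lead z42 [[-33.0, -103.4], [37.2, -102.3]]
stop wall top inner z41 [[-34.5, -108.6], [36.4, -108.1]]
fence top inner [[37.5, -105.7], [38.4, -21.8]]
```

The cell turns out to lean back on the pocket's +y lip: its far edge is wider in the picture, at deck height, with the front edge on the floor and a ~5 mm gap to the stop. It needs only a few more mm of push.

carry_out --rows "7.2 35.5 0 0;7.2 35.5 0 0;7.2 35.5 0 0;7.2 35.5 0 0;0 0 0 0;0 0 -50 0;0 0 -50 0;0 0 -18 0;0 0 0 0" --claw 24

```text
t: 18.45
eef_pos: [0.5892, -0.0144, 0.0339]
tool_rot: [-0.0, 0.773, 0.634, -0.001]
contact_force: [0.4, -0.3, 0.2]
gripper_width: 0.28
grasp_force: 0.0
```

Run:
```python
from h import *
o=get_obs(); print(o["t"],fx(o["eef_pos"]),o["eef_pos"],o["contact_force"])
```

```text
18.45 [-1.7 -9.1] [ 0.58921948 -0.01440683  0.03389169] [ 0.42580697 -0.25766261  0.1610329 ]
```

Push from y = −9 to −27, the last part slowly.

carry_out --rows "-1.2 -5.9 0 0;-1.2 -5.9 0 0;-0.4 -2 0 0;-0.4 -2 0 0;-0.4 -2 0 0;0 0 0 0;0 0 0 0"

```text
t: 19.32
eef_pos: [0.5863, -0.0315, 0.0343]
tool_rot: [0.0, 0.773, 0.635, 0.0]
contact_force: [0.4, 2.5, 1.7]
gripper_width: 0.282
grasp_force: 1.0
```

carry_out --rows "-0.2 -1 0 0;-0.2 -1 0 0;0 0 0 0"

```text
t: 19.7
eef_pos: [0.5853, -0.0339, 0.0341]
tool_rot: [-0.0, 0.773, 0.635, -0.0]
contact_force: [-0.4, 1.0, -0.6]
gripper_width: 0.28
grasp_force: 0.4
```

Run:
```python
from h import *
o=get_obs(); print(o["t"],fx(o["eef_pos"]),o["eef_pos"],o["contact_force"])
```

```text
19.7 [ -1.7 -29.1] [ 0.58527005 -0.03393149  0.03405031] [-0.38992925  1.02421359 -0.62629052]
```

carry_out --rows "1.2 5.9 0 0;0 0 40 0;-3.1 -15.2 0 0;-3.1 -15.2 0 0;0 0 0 0;0 0 -20 0;0 0 -8 0;0 0 0 0" --claw 0

```text
t: 20.7
eef_pos: [0.5797, -0.0577, 0.0447]
tool_rot: [-0.001, 0.773, 0.635, -0.001]
contact_force: [-0.1, 0.3, 0.8]
gripper_width: -0.001
grasp_force: 0.0
```

carry_out --rows "0 0 -2 0;0 0 -1 0;0 0 0 0"

```text
t: 21.08
eef_pos: [0.5809, -0.0581, 0.0435]
tool_rot: [0.0, 0.773, 0.635, 0.0]
contact_force: [-0.4, -0.3, 0.3]
gripper_width: -0.004
grasp_force: 0.0
```

carry_out --rows "0 0 -1 0;0 0 -1 0;0 0 0 0"

```text
t: 21.45
eef_pos: [0.5809, -0.0581, 0.0421]
tool_rot: [-0.0, 0.773, 0.635, 0.0]
contact_force: [-1.5, 0.8, 7.8]
gripper_width: 0.002
grasp_force: 4.0
```

carry_out --rows "0 0 40 0;0 0 60 0;-8 -32 0 0;-8 -32 0 0;-8 -32 0 0;0 0 0 0;0 0 0 0"

```text
t: 22.32
eef_pos: [0.5569, -0.1535, 0.1412]
tool_rot: [-0.0, 0.773, 0.635, 0.0]
contact_force: [0.6, 0.4, -0.4]
gripper_width: 0.002
grasp_force: 0.0
```

Run:
```python
from h import *
o=get_obs(); print(o["t"],fx(o["eef_pos"]),o["eef_pos"])
c=read_camera("wrist"); cv2.imwrite("pics/w8.png",c["img"])
hsv=cv2.cvtColor(c["img"],cv2.COLOR_BGR2HSV); m=cv2.inRange(hsv,(100,90,40),(130,255,255))
m=cv2.morphologyEx(m,cv2.MORPH_CLOSE,np.ones((3,3))); n,l,s,_=cv2.connectedComponentsWithStats(m)
q=quad((l==1+np.argmax(s[1:,4])).astype(np.uint8)); print(q.tolist())
P=np.array([fx(p) for p in at(c,q,.042)]); print(P.tolist(),np.linalg.norm(P-np.roll(P,-1,0),axis=1).round(1))
for cam in("wrist","top","scene"):
    k=read_camera(cam)
    for r in place_of(cam,"clamp_knob")[:1]: print(cam,fx(at(k,r["centre"],.08)[0]))
```

```text
22.325 [  -5.7 -151.8] [ 0.55692537 -0.15345178  0.14124308]
[[394.0, 43.0], [389.0, 172.0], [266.0, 172.0], [263.0, 43.0]]
[[36.9, -38.3], [37.5, -108.1], [-33.3, -108.5], [-33.3, -38.9]] [69.8 70.8 69.6 70.2]
wrist [ -88.5 -141.2]
top [ -90.1 -149.6]
scene [ -78.7 -139.4]
```

Now seated: contact at z = 42 mm, and the top measures 70 × 70 mm in the seated plane, within the pocket bounds. Next I turn the gripper a quarter and go over the knob.

carry_out --rows "-8.8 3 0 10;-8.8 3 0 10;-8.8 3 0 10;-8.8 3 0 10;-8.8 3 0 10;-8.8 3 0 10;-8.8 3 0 10;-8.8 3 0 10;-8.8 3 0 10;0 0 0 0" --claw 45

```text
t: 23.92
eef_pos: [0.4771, -0.127, 0.1414]
tool_rot: [-0.0, 0.098, 0.995, 0.0]
contact_force: [-0.1, 0.1, 0.1]
gripper_width: 0.53
grasp_force: 0.0
```

Run:
```python
from h import *
o=get_obs(); print(o["t"],fx(o["eef_pos"]),o["eef_pos"],o["tool_rot"],o["q"])
for cam in("wrist","top","scene"):
    k=read_camera(cam)
    for r in place_of(cam,"clamp_knob")[:1]: print(cam,r["confidence"],fx(at(k,r["centre"],.08)[0]))
    hsv=cv2.cvtColor(k["img"],cv2.COLOR_BGR2HSV); m=cv2.inRange(hsv,(0,150,60),(8,255,255))|cv2.inRange(hsv,(172,150,60),(180,255,255))
    n,l,s,ce=cv2.connectedComponentsWithStats(m)
    for i in range(1,n):
        if s[i,4]>20: print("  red",s[i,4],ce[i].round(),fx(at(k,ce[i],.07)[0]))
```

```text
23.925 [ -89.2 -141.9] [ 0.47709837 -0.12702214  0.14136151] [-9.86432006e-05  9.84437825e-02  9.95142596e-01  1.60992784e-04] [ 0.01519493  0.2965904   0.14050787  2.07526343 -0.05905985  0.77358152
  1.56551763]
wrist 0.56 [ -90.7 -139.4]
  red 1163 [314. 254.] [ -90.1 -140.6]
  red 650 [462. 460.] [ 57.4 -40.6]
  red 154 [524.  77.] [ 349.6 -294.7]
  red 488 [374. 173.] [101.7 -31.2]
  red 967 [  8. 249.] [-177.1  667.6]
scene 0.72 [ -80.9 -134.1]
  red 68 [576.  61.] [-720.6  525. ]
  red 71 [585.  61.] [-724.8  546.4]
  red 67 [594.  62.] [-729.2  567. ]
  red 111 [231. 184.] [ -87.1 -140.2]
  red 99 [637. 244.] [-181.3  642.3]
  red 567 [246. 297.] [141.7 -17.5]
  red 220 [ 35. 373.] [ 367.9 -286.5]
```

carry_out --rows "0 2 -30 0;0 0 -30 0;0 0 -20 0;0 0 -4 0;0 0 0 0"

```text
t: 24.85
eef_pos: [0.4779, -0.1252, 0.0576]
tool_rot: [0.0, 0.098, 0.995, -0.0]
contact_force: [0.4, 0.6, 0.5]
gripper_width: 0.526
grasp_force: 0.0
```

carry_out --rows "0 0 0 0;0 0 0 0;0 0 0 0;0 0 0 0" --claw 21 --force 20

```text
t: 25.35
eef_pos: [0.4778, -0.1253, 0.0576]
tool_rot: [0.0, 0.098, 0.995, -0.0]
contact_force: [-0.1, -1.2, 0.5]
gripper_width: 0.25
grasp_force: 0.4
```

Run:
```python
from h import *
o=get_obs(); print(o["t"],fx(o["eef_pos"]),o["eef_pos"],o["contact_force"],o["gripper_width"])
# arc about the pivot: world steps for 90 deg in 10 deg pieces
P=O-UY*.135
p=P+.090*np.array([-np.sin(PSI+1.63),np.cos(PSI+1.63)])
print("knob",p)
for i in range(1,11):
    a=PSI+1.63*(1-i/10); q=P+.09*np.array([-np.sin(a),np.cos(a)]); print(i,(1000*(q-p)).round(1)); p=q
```

```text
25.35 [ -88.8 -140.1] [ 0.47777217 -0.12532907  0.0575678 ] [-0.07245116 -1.18618465  0.46945754] 0.24979560139560694
knob [ 0.47673002 -0.12538708]
1 [ 3.2 14.3]
2 [ 5.5 13.6]
3 [ 7.6 12.5]
4 [ 9.6 11.1]
5 [11.2  9.4]
6 [12.6  7.4]
7 [13.7  5.3]
8 [14.3  3. ]
9 [14.6  0.6]
10 [14.5 -1.7]
```

carry_out --rows "1.6 7.1 0 -4.5;1.6 7.1 0 -4.5;2.7 6.8 0 -4.5;2.8 6.8 0 -4.5;3.8 6.3 0 -4.5;3.8 6.2 0 -4.5;4.8 5.6 0 -4.5;4.8 5.5 0 -4.5;5.6 4.7 0 -4.5;5.6 4.7 0 -4.5"

```text
t: 26.6
eef_pos: [0.5145, -0.0644, 0.0572]
tool_rot: [-0.0, 0.472, 0.881, -0.0]
contact_force: [-0.5, -0.3, 0.1]
gripper_width: 0.246
grasp_force: 0.5
```

carry_out --rows "6.3 3.7 0 -4.5;6.3 3.7 0 -4.5;6.8 2.7 0 -4.5;6.9 2.6 0 -4.5;7.1 1.5 0 -4.5;7.2 1.5 0 -4.5;7.3 0.3 0 -4.5;7.3 0.3 0 -4.5;0 0 0 0"

```text
t: 27.72
eef_pos: [0.57, -0.0478, 0.0571]
tool_rot: [0.0, 0.72, 0.694, -0.0]
contact_force: [0.1, 0.8, -0.5]
gripper_width: 0.244
grasp_force: 0.0
```

carry_out --rows "4 -0.5 0 -4.5;4 -0.5 0 -4.5;4 -0.6 0 0;3 -0.6 0 0;0 0 0 0"

```text
t: 28.35
eef_pos: [0.5851, -0.0503, 0.0573]
tool_rot: [0.0, 0.772, 0.635, 0.0]
contact_force: [-0.1, -0.1, -0.4]
gripper_width: 0.248
grasp_force: 0.0
```

Run:
```python
from h import *
o=get_obs(); print(o["t"],fx(o["eef_pos"]),o["eef_pos"],o["contact_force"],o["gripper_width"],o["grasp_force"])
```

```text
28.35 [  1.4 -45.1] [ 0.58507875 -0.05028956  0.05734618] [-0.12567086 -0.09751486 -0.37953459] 0.2482195161956793 0.04432975547388196
```

Now push on against the stop until force shows.

carry_out --rows "2 -0.4 0 0;2 -0.4 0 0;0 0 0 0"

```text
t: 28.72
eef_pos: [0.5859, -0.0505, 0.0569]
tool_rot: [-0.003, 0.773, 0.635, -0.002]
contact_force: [-8.7, 3.1, 6.9]
gripper_width: 0.245
grasp_force: 4.5
```

carry_out --rows "1 -0.2 0 0;0 0 0 0"

```text
t: 28.98
eef_pos: [0.586, -0.0505, 0.0567]
tool_rot: [-0.003, 0.773, 0.635, -0.002]
contact_force: [-10.8, 2.4, 9.1]
gripper_width: 0.248
grasp_force: 5.7
```

carry_out --rows "1 -0.2 0 0;0 0 0 0"

```text
t: 29.22
eef_pos: [0.586, -0.0505, 0.0565]
tool_rot: [-0.004, 0.773, 0.635, -0.003]
contact_force: [-13.4, 4.3, 11.2]
gripper_width: 0.249
grasp_force: 6.9
```

Firm at the stop. I relieve, open, raise and check.

carry_out --rows "-4.6 0.9 0 0;0 0 0 0"

```text
t: 29.48
eef_pos: [0.5857, -0.0506, 0.0572]
tool_rot: [-0.0, 0.773, 0.635, -0.0]
contact_force: [-3.0, 0.0, 1.6]
gripper_width: 0.244
grasp_force: 1.5
```

carry_out --rows "0 0 0 0;0 0 0 0;0 0 0 0" --claw 45

```text
t: 29.85
eef_pos: [0.5867, -0.0507, 0.0574]
tool_rot: [0.0, 0.773, 0.635, 0.0]
contact_force: [-0.3, -0.1, 0.7]
gripper_width: 0.528
grasp_force: 0.0
```

carry_out --rows "0 0 20 0;0 0 40 0;0 0 50 0;-8 -40 0 0;-8 -40 0 0;-8 -30 0 0;0 0 0 0;0 0 0 0"

```text
t: 30.85
eef_pos: [0.5627, -0.16, 0.1681]
tool_rot: [0.0, 0.773, 0.635, 0.001]
contact_force: [-0.1, 0.4, -0.2]
gripper_width: 0.531
grasp_force: 0.0
```

Run:
```python
from h import *
o=get_obs(); print(o["t"],fx(o["eef_pos"]),o["eef_pos"],o["contact_force"])
for cam in("wrist","top","scene"):
    k=read_camera(cam); cv2.imwrite(f"pics/end_{cam}.png",k["img"])
    for r in place_of(cam,"clamp_knob")[:1]: print(cam,r["confidence"],np.array(r["centre"]),fx(at(k,r["centre"],.08)[0]))
    for n in("lens_cap","mirror","screwdriver"):
        for r in place_of(cam,n)[:1]: print(cam,n,np.array(r["centre"]).round(),at(k,r["centre"],0)[0].round(3))
    if cam=="wrist":
        hsv=cv2.cvtColor(k["img"],cv2.COLOR_BGR2HSV); m=cv2.inRange(hsv,(100,90,40),(130,255,255))
        n,l,s,_=cv2.connectedComponentsWithStats(m); q=quad(cv2.morphologyEx(m,cv2.MORPH_OPEN,np.ones((3,3))))
        m=cv2.inRange(hsv,(0,150,60),(8,255,255)); n,l,s,ce=cv2.connectedComponentsWithStats(m)
        for i in range(1,n):
            if s[i,4]>100: print("red",ce[i],fx(at(k,ce[i],.075)[0]))
```

```text
30.85 [   1.3 -157.1] [ 0.56269159 -0.15997176  0.16811689] [-0.14405767  0.41688521 -0.19814282]
wrist 0.95 [313.2  43.2] [  0.6 -45.7]
wrist lens_cap [347. 322.] [ 0.572 -0.255  0.   ]
red [485.37935355  50.33625658] [ 92.1 -46.4]
red [313.69311065  48.43110647] [  0.9 -47.7]
top mirror [253. 206.] [0.636 0.194 0.   ]
top screwdriver [354. 173.] [ 0.702 -0.021  0.   ]
scene 0.7 [256.  230.1] [ 10.6 -48.8]
scene lens_cap [165. 235.] [ 0.569 -0.254  0.   ]
scene mirror [378. 285.] [0.641 0.182 0.   ]
scene screwdriver [272. 303.] [ 0.7   -0.015  0.   ]
```

```bash
python3 -c "
from station import *
print(hand_in())"
```

```text
the job is handed in; nothing more can be done
None
```

The blue cell lies flat in the pocket with the clamp lever shut against its stop, and the job is handed in at about 31 s of the 61 s allowed. The lens cap, mirror and screwdriver have not moved. The first push left the cell leaning on the pocket's edge, and in checking it I pressed on it with about 70 N (fingertips, under the 120 N wrist limit). I then pushed it fully home before closing the lever.

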